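# Clamp the lid of a parts tote

## Task

Close the quick clamp on the parts tote: push the steel strap round until it is fully over the lid and stops in its keeper, and only then push the red cam lever all the way down, so that the rubber foot presses on the lid; finish clear of everything. Use the fingers only to push: do not lift or shift the lid, and leave the carton, the tape roll and the jar where they stand.

Things in the scene. Friction and masses are not known exactly. Their poses are not given: they have to be found in the camera images.
- strap (a joint): Steel clamp bar 26 mm wide, 12 mm thick, level, its underside 16 mm above the lid's top (113 to 125 mm above the bench); reaches 192 mm from pivot. Value in rad, growing anticlockwise from above: 0 = parked, sticking out sideways (along the case's +y); 1.571 = across the middle of the lid (along the case's -x), against its stop. Stiff hinge (0.2 N m): it stays where it is left.
- lever (a joint): Red cam lever on top of the strap, a bar 16 mm wide, 8 mm thick (24 by 9 mm at its end), 110 mm long, leaning from its hinge towards the strap's pivot. Value in rad: 0 = standing 1.0 rad above the strap, 1.0 = all the way down, level, its end above the pivot. Stiff hinge (0.3 N m, 4 N at the end, a little more once the foot presses): it stays where it is left and drives the foot down.
- pivot (a point): The strap's upright pivot axis, at mid-thickness of the strap (119 mm above the bench); 100 mm from the middle of the tote along the case's +x.
- strap_push (a point): Middle of the yellow band round the strap, 155 mm from the pivot, at mid-thickness of the strap (119 mm above the bench): the place to push its side. The strap's sides are 13 mm from here.
- lever_hinge (a point): Hinge axis of the lever, 100 mm from the pivot along the strap, 135 mm above the bench; the axis is level and square to the strap.
- lever_pad (a point): Upper face of the lever's end, 90 mm from its hinge: the place to push it down. It is about 213 mm above the bench with the lever standing and 140 mm with it down.
- foot: Round rubber foot, 26 mm across, on a stem under the strap straight below lever_hinge; origin under its middle. With the lever up it is 3 mm above the lid; with the lever down it presses on the lid.
- case: The grey plastic tote, fixed to the bench, 150 mm (its x) by 200 mm (its y), 85 mm high without its lid; origin at the bench in its middle. The pivot bracket is on its +x wall, the keeper on its -x wall: a bracket up to 132 mm high, open to +y, that the strap enters from 178 mm past the pivot on.
- lid: Loose blue lid on the tote, 150 by 200 by 12 mm, its top 97 mm above the bench; origin in the middle of its underside, axes as the case's. A black bow handle 60 mm long stands 39 mm above its origin plane at y = -65 mm.
- carton: Small open cardboard bin, 60 by 75 mm, 50 mm high, loose beside the tote; origin under its middle.
- tape: Roll of brown tape standing flat, 90 mm across, 45 mm high, loose beside the tote; origin under its middle.
- jar: Clear jar with a white cap, 52 mm across, 75 mm high, loose beside the tote; origin under its middle.

How it is judged:
By the outcome, as a careful person would: the job done as asked, in the order asked, and still so for the second after the job is handed in, with the robot touching nothing.
It also fails if it takes over 56 s, if anything falls off the work surface, if the arm or the gripper's body presses on something with over 40 N, if the wrist force passes 120 N, or if a joint passes its speed limit or range.

## Robot

A 6-joint arm with a two-finger parallel gripper is mounted at the origin on the work surface. World frame = base frame: x ahead of the robot, y to its left, z up, the work surface at z = 0. Lengths are in m, angles in rad, forces in N, time in s.
With the tool pointing down it reaches from about 0.225 to 0.875 m from the base axis. Payload 3.4 kg.
Tool frame: the origin (TCP) lies at the very end of the fingers, on their centre line; the grasp point (between the pads) lies 19 mm behind it; z points along the fingers, y is the direction in which the jaws open and shut (so a half turn about z gives the same grasp; the last joint's range is limited). The gripper opens to 85 mm and grips with 20 to 120 N. Pads are 22 mm wide; open, the fingers measure 114 mm over their backs; the gripper's body (76 mm by 85 mm) begins 54 mm behind the grasp point. The pads swing forward as they close: fully open they stand 13 mm farther back than shut.
Start: joints at [-1.305, 0.276, 1.505, -0, 1.361, -0.121], TCP at [0.217, -0.533, 0.231] pointing down, gripper open.
Joint ranges: [-2.89, 2.89], [-0.75, 2.08], [0.22, 2.7], [-1.18, 4.32], [0.11, 2.71], [-2.7, 2.7]. Speed limits (rad/s): [2.57, 2.57, 3.14, 3.14, 3.14, 3.14].

## Interface

Orientations are given as a unit quaternion [w, x, y, z].
In Python, from rig import telemetry, optics, order gives the robot as it stands.
- The arm moves only by the shell command python3 -m creep 'ROWS' [FORCE]. ROWS is a JSON object of lists of equal length, an entry for each row: "slide": the shift along the world's x, y, z normalised to -1 to 1, where 1 is 0.15 m, a list of three; "twist": the turn, a rotation vector about the world's x, y, z normalised to -1 to 1, where 1 is 360 degrees, a list of three; "fingers": the gripper's target within -1 to 1 (fully open at 1, half-way at 0, shut at -1). A call has 1 to 20 rows; each row is the pose to reach, as a shift and turn from the pose commanded when the call began, turning the shorter way round; what a row does not reach only later rows make up. A row lasts 1/10 s, in which the tool goes at most 50 mm and 8.59 degrees, less where a joint would pass 70% of its speed; a pose out of reach is approached as far as the arm can. A call with a number of a shift or a turn outside -1 to 1 is refused whole. A call with a gripper value outside its range is refused whole. The fingers move at their own pace and stop on an object; FORCE is the grip in N (left out, the last holds). Time passes only in rows, so rows that repeat a pose let the fingers close. It gives the time, the measured TCP pose, the force and the opening at its end, in the units of the state.
- telemetry.get_state(): the state, without advancing time (a new reading comes with each control period).
- optics.get_image(name): name is "scene" or "top" or "wrist"; returns a dict with "img" (400x640x3 uint8, blue, green, red), "depth" (400x640 float32, m along the optical axis (not along the pixel's ray), 0 where there is no reading), "fovy" (degrees; the focal length in pixels is half the picture's height over the tangent of half this angle, whatever the lens; pixels are square), "cx", "cy" (the principal point, pixels), "world_from_camera" (4x4, takes a point from camera to world coordinates). Camera axes: x right, y down, z forward; pixel columns grow to the right and rows downward; lengths in m; the calibration is good to about 2 mm. A picture is of the moment at which its call begins.
- order.sign_off(): hands the job in, once; it reports no verdict.
The state is a dict: "clock": time; "qpos": joint angles; "qd": joint speeds; "effort": joint torques, N m; "position": TCP position; "ee_rot": TCP orientation; "contact_force": force on the tool from outside, world axes, zero at the start; "moment": the same for the moment, N m; "width": finger opening in m.
Only numpy, scipy, OpenCV 4.12 (cv2) and the standard library are available. Lean on these libraries where they do the work, as an engineer would, in place of code of your own. Each camera call takes 0.05 s, during which the arm holds its last target.

## Working session

There is one attempt and no reset: what is moved stays moved. The work goes in short steps, Python scripts to look and compute and a shell command to move; the robot and the scene stay as the last step left them, time stands still between calls to the robot, and variables do not carry over. Pictures are saved under pics/ and viewed, and the job is handed in when it is done.

```bash
ls; mkdir -p pics; python3 - <<'E'
from rig import telemetry, optics
import cv2,numpy as np
print(telemetry.get_state())
for n in ["scene","top"]:
    d=optics.get_image(n); cv2.imwrite(f"pics/{n}0.png",d["img"]); np.savez(f"{n}0.npz",**d); print(n,d["fovy"],d["cx"],d["cy"],d["world_from_camera"].round(3).tolist())
E
```

```text
pics
{'clock': 0.0, 'qpos': array([-1.30497887e+00,  2.76620316e-01,  1.50614039e+00, -6.48593275e-06,
        1.36065952e+00, -1.20963209e-01]), 'qd': array([-0.00039638, -0.00045526, -0.00029899,  0.00096308,  0.00113154,
        0.00063189]), 'effort': array([ 1.48734907e-04, -4.16772544e+01, -2.45811403e+01,  3.66349639e-05,
        1.10732991e-02,  1.07401269e-05]), 'position': array([ 0.21677107, -0.53201742,  0.23042236]), 'ee_rot': array([-9.11160326e-04,  9.81357757e-01,  1.92187713e-01, -6.92877037e-05]), 'contact_force': array([-0.6993917 , -0.1221516 , -0.72852915]), 'moment': array([-0.03978533,  0.01481079, -0.01039683]), 'width': 0.08532290331319171}
scene 46.21732096623091 310.5076207270884 197.6450343608099 [[0.739, 0.589, -0.327, 0.803], [0.674, -0.643, 0.365, -0.369], [0.005, -0.49, -0.872, 0.952], [0.0, 0.0, 0.0, 1.0]]
top 42.07224248320624 322.079416699965 206.23159550653324 [[-0.013, -0.982, 0.187, 0.313], [-0.999, 0.019, 0.031, -0.045], [-0.034, -0.187, -0.982, 1.12], [0.0, 0.0, 0.0, 1.0]]
```

View pics/scene0.png

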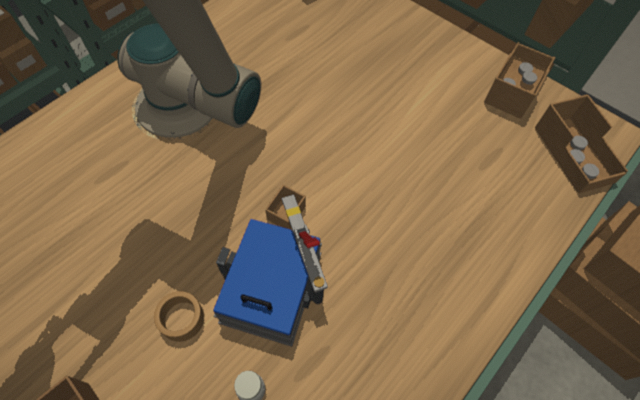

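View pics/top0.png

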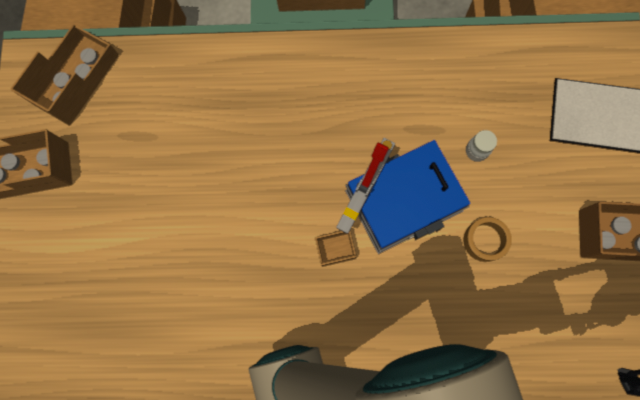

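```bash
cat > h.py <<'E'
import numpy as np,cv2
def cloud(d):
    dep=d["depth"]; h,w=dep.shape; f=h/2/np.tan(np.radians(float(d["fovy"]))/2)
    v,u=np.mgrid[:h,:w]; P=np.stack([(u-d["cx"])/f*dep,(v-d["cy"])/f*dep,dep,np.ones_like(dep)],-1)
    return (P@np.array(d["world_from_camera"]).T)[...,:3]
def proj(d,p):
    f=400/2/np.tan(np.radians(float(d["fovy"]))/2)
    c=np.linalg.inv(d["world_from_camera"])@np.r_[p,1]
    return c[0]/c[2]*f+d["cx"],c[1]/c[2]*f+d["cy"]
def masks(d):
    hsv=cv2.cvtColor(d["img"],cv2.COLOR_BGR2HSV); H,S,V=[hsv[...,i].astype(int) for i in range(3)]
    return dict(blue=(H>105)&(H<125)&(S>150)&(V>60),red=((H<6)|(H>174))&(S>170)&(V>80),yellow=(H>20)&(H<32)&(S>170)&(V>120))
E
python3 - <<'E'
from h import *
for n in ["top","scene"]:
    d=dict(np.load(n+"0.npz")); W=cloud(d); m=masks(d)
    for k,M in m.items():
        M=M&(d["depth"]>0)&(W[...,2]>.08)&(W[...,2]<.3); p=W[M]
        if len(p)<3: print(n,k,len(p)); continue
        print(n,k,len(p),"med",np.median(p,0).round(4),"zr",np.percentile(p[:,2],[2,50,98]).round(3))
        if k=="blue":
            q=p[(p[:,2]<.103)&(p[:,2]>.09)]
            r=cv2.minAreaRect((q[:,:2]*1000).astype(np.float32)); print(r, cv2.boxPoints(r).round(1).tolist())
    # strap cloud: z 0.113..0.13 non-blue
    c=d["img"][140:300,210:340] if n=="scene" else d["img"][120:280,300:530]
    cv2.imwrite(f"pics/{n}0z.png",cv2.resize(c,None,fx=3.4,fy=3.4,interpolation=cv2.INTER_CUBIC))
    M=(W[...,2]>.106)&(W[...,2]<.24)&(W[...,0]>.25)&(W[...,0]<.65)&(abs(W[...,1]+.15)<.2)&~m["blue"]
    v,u=np.nonzero(M)
    for a,b in list(zip(v,u))[::max(1,len(v)//45)]: print(u and (b,a),W[a,b].round(3).tolist(),d["img"][a,b].tolist())
E
```

```text
top blue 6497 med [ 0.5256 -0.1902  0.0968] zr [0.093 0.097 0.101]
((532.6253662109375, -185.91539001464844), (150.05177307128906, 197.642822265625), 25.450397491455078) [[422.3999938964844, -128.89999389648438], [507.29998779296875, -307.3999938964844], [642.7999877929688, -242.89999389648438], [557.9000244140625, -64.4000015258789]]
top red 403 med [ 0.5712 -0.1141  0.196 ] zr [0.146 0.196 0.225]
top yellow 107 med [ 0.4873 -0.0701  0.1252] zr [0.122 0.125 0.129]Traceback (most recent call last):
  File "<stdin>", line 16, in <module>
ValueError: The truth value of an array with more than one element is ambiguous. Use a.any() or a.all()
```

```bash
python3 - <<'E'
from h import *
for n in ["top","scene"]:
    d=dict(np.load(n+"0.npz")); W=cloud(d); m=masks(d)
    for k,M in m.items():
        M=M&(d["depth"]>0)&(W[...,2]>.08)&(W[...,2]<.3); p=W[M]
        if n=="scene": print(n,k,len(p),"med",np.median(p,0).round(4),"zr",np.percentile(p[:,2],[2,50,98]).round(3))
        if k=="blue" and n=="scene":
            q=p[(p[:,2]<.103)&(p[:,2]>.09)]
            r=cv2.minAreaRect((q[:,:2]*1000).astype(np.float32)); print(r)
    c=d["img"][170:350,140:350] if n=="scene" else d["img"][120:280,300:530]
    cv2.imwrite(f"pics/{n}0z.png",cv2.resize(c,None,fx=3.3,fy=3.3,interpolation=cv2.INTER_CUBIC))
    # red points along strap
    piv=np.array([.6229,-.1430]); s=np.array([-.1356,.0729]);s/=np.linalg.norm(s)
    M=m["red"]&(d["depth"]>0); p=W[M]; a=(p[:,:2]-piv)@s; t=(p[:,:2]-piv)@np.array([-s[1],s[0]])
    for lo in np.arange(-.02,.13,.015):
        k=(a>lo)&(a<lo+.015)
        if k.sum()>2: print(round(lo,3),k.sum(),np.median(a[k]).round(3),np.median(t[k]).round(3),np.median(p[k,2]).round(3))
    # others
    for nm,zl,zh in [("mid",.035,.082)]:
        K=((W[...,2]>zl)&(W[...,2]<zh)&(W[...,0]>.25)&(W[...,0]<.75)&(W[...,1]>-.45)&(W[...,1]<.1)).astype(np.uint8)
        nn,L,st,ce=cv2.connectedComponentsWithStats(K)
        for i in range(1,nn):
            if st[i,4]>40: q=W[L==i]; print(nm,ce[i].round(),st[i,4],q.min(0).round(3),q.max(0).round(3))
E
```

```text
0.025 44 0.037 -0.0 0.223
0.04 136 0.047 0.001 0.211
0.055 84 0.063 0.0 0.19
0.07 77 0.077 -0.0 0.171
0.085 62 0.091 -0.0 0.153
mid [483. 144.] 580 [ 0.617 -0.377  0.035] [ 0.667 -0.328  0.079]
mid [393. 158.] 49 [ 0.604 -0.174  0.048] [ 0.623 -0.147  0.075]
mid [455. 213.] 68 [ 0.481 -0.312  0.062] [ 0.509 -0.253  0.077]
mid [387. 236.] 244 [ 0.419 -0.229  0.038] [ 0.502 -0.09   0.082]
mid [489. 239.] 718 [ 0.399 -0.401  0.035] [ 0.488 -0.311  0.051]
mid [335. 248.] 275 [ 0.394 -0.08   0.035] [0.464 0.004 0.054]
scene blue 6852 med [ 0.5341 -0.1996  0.0976] zr [0.094 0.098 0.101]
((534.0529174804688, -188.35792541503906), (149.64102172851562, 198.30599975585938), 25.541101455688477)
scene red 146 med [ 0.5809 -0.1209  0.2135] zr [0.156 0.214 0.226]
scene yellow 66 med [ 0.4884 -0.0694  0.1261] zr [0.123 0.126 0.129]
0.025 56 0.035 0.001 0.223
0.04 38 0.047 0.003 0.212
0.055 22 0.063 0.002 0.19
0.07 22 0.078 0.002 0.17
0.085 8 0.089 -0.0 0.157
mid [284. 202.] 359 [ 0.396 -0.081  0.035] [0.469 0.004 0.055]
mid [279. 315.] 778 [ 0.506 -0.312  0.035] [ 0.648 -0.136  0.082]
mid [177. 314.] 848 [ 0.4   -0.4    0.035] [ 0.49  -0.312  0.052]
mid [249. 386.] 709 [ 0.622 -0.38   0.036] [ 0.671 -0.329  0.08 ]
```

View pics/top0z.png

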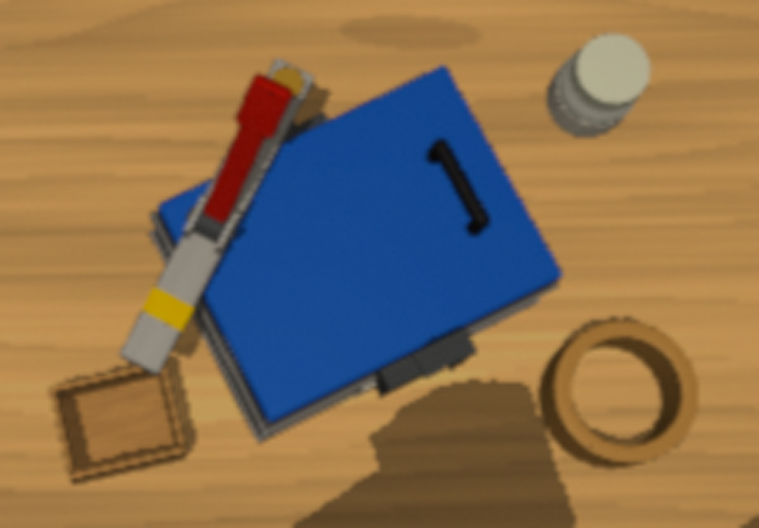

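View pics/scene0z.png

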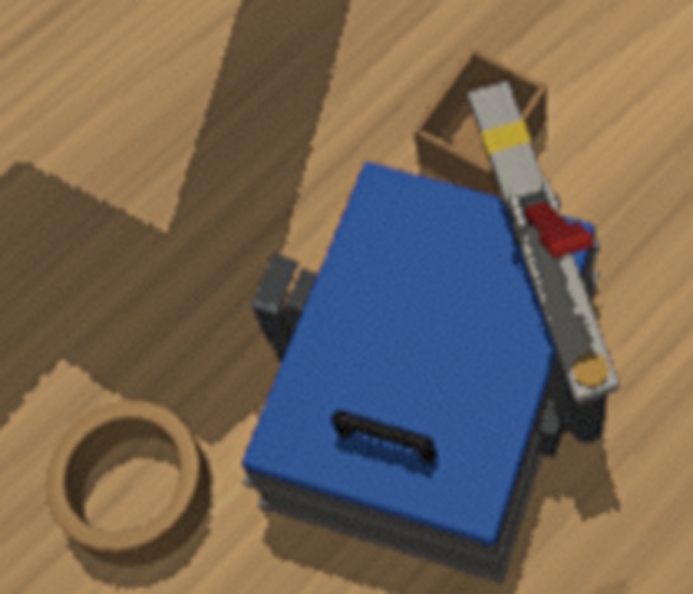

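```bash
python3 -m creep '{"slide":[[0.1,0.2,0.3],[0.25,0.45,0.5],[0.4,0.7,0.5],[0.495,0.833,0.5],[0.495,0.833,0.5]],"twist":[[0,0,-0.01],[0,0,-0.02],[0,0,-0.03],[0,0,-0.0354],[0,0,-0.0354]],"fingers":[-1,-1,-1,-1,-1]}' 40
python3 -m creep '{"slide":[[0.12,0.2,0],[0.27,0.45,0],[0.42,0.7,0],[0.495,0.833,0],[0.495,0.833,0]],"twist":[[0,0,-0.01],[0,0,-0.02],[0,0,-0.03],[0,0,-0.0354],[0,0,-0.0354]],"fingers":[-1,-1,-1,-1,-1]}'
python3 -m creep '{"slide":[[0.12,0.2,0],[0.27,0.45,0],[0.42,0.7,0],[0.495,0.833,0],[0.495,0.833,0]],"twist":[[0,0,-0.01],[0,0,-0.02],[0,0,-0.03],[0,0,-0.0354],[0,0,-0.0354]],"fingers":[-1,-1,-1,-1,-1]}'
python3 -m creep '{"slide":[[0.12,0.2,0],[0.27,0.45,0],[0.42,0.7,0],[0.495,0.833,0],[0.495,0.833,0],[0.495,0.833,0]],"twist":[[0,0,-0.01],[0,0,-0.02],[0,0,-0.03],[0,0,-0.0354],[0,0,-0.0354],[0,0,-0.0354]],"fingers":[-1,-1,-1,-1,-1,-1]}'
python3 - <<'E'
from rig import telemetry, optics
from h import *
s=telemetry.get_state(); print(s["qpos"].round(3),s["qd"].round(3))
for n in ["scene","top","wrist"]:
    d=optics.get_image(n); cv2.imwrite(f"pics/{n}1.png",d["img"]); np.savez(f"{n}1.npz",**d)
    p=cloud(d)
    print(n,proj(d,s["position"]))
E
```

```text
clock: 0.6
position: [0.2926, -0.4045, 0.3069]
ee_rot: [-0.0, 0.996, 0.084, 0.001]
contact_force: [-0.3, -1.1, -0.0]
width: 0.0122
clock: 1.1
position: [0.366, -0.281, 0.306]
ee_rot: [-0.0, 1.0, -0.027, -0.0]
contact_force: [-1.0, 0.6, 0.6]
width: 0.0002
clock: 1.6
position: [0.4406, -0.1571, 0.3058]
ee_rot: [-0.0, 0.99, -0.138, -0.0]
contact_force: [0.2, -0.3, 0.0]
width: -0.0003
clock: 2.2
position: [0.5138, -0.0347, 0.3058]
ee_rot: [0.001, 0.969, -0.249, -0.001]
contact_force: [0.2, 0.7, 0.4]
width: 0.0
[-0.201  0.151  1.488 -0.002  1.503  1.872] [-0.018 -0.012  0.009  0.003  0.003  0.008]
scene (np.float64(315.43774668901244), np.float64(156.43929589633086))
top (np.float64(330.9621016823637), np.float64(178.05917537456506))
wrist (np.float64(315.31304846628547), np.float64(253.27299776546965))
```

View images.

```bash
python3 - <<'E'
import cv2,numpy as np
a=cv2.imread("pics/scene1.png")[60:330,180:440];b=cv2.imread("pics/wrist1.png")
a=cv2.resize(a,(385,400));cv2.imwrite("pics/m1.png",np.hstack([a,cv2.resize(b,(415,260))[:0] if 0 else cv2.copyMakeBorder(cv2.resize(b,(415,260)),0,140,0,0,0)]))
E
```

```text
(no output)
```

View pics/m1.png

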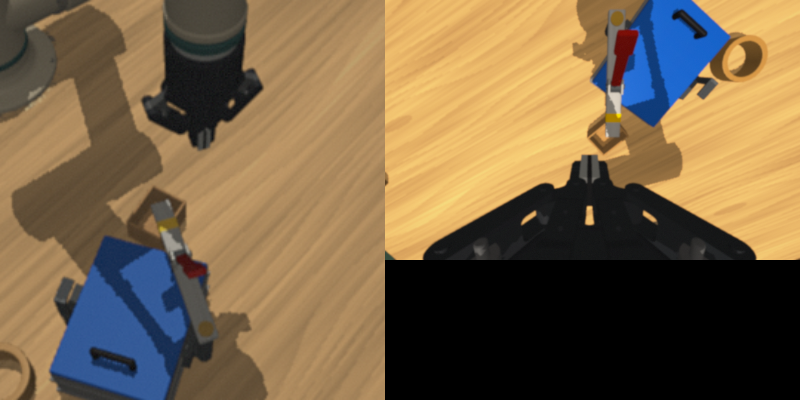

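```bash
python3 -m creep '{"slide":[[0,0,-0.25],[0,0,-0.5],[0,0,-0.75],[0,0,-0.9],[0,0,-1],[0,0,-1]],"twist":[[0,0,0],[0,0,0],[0,0,0],[0,0,0],[0,0,0],[0,0,0]],"fingers":[-1,-1,-1,-1,-1,-1]}'
python3 -m creep '{"slide":[[0,0,-0.1],[0,0,-0.2],[0,0,-0.28],[0,0,-0.32],[0,0,-0.32],[0,0,-0.32]],"twist":[[0,0,0],[0,0,0],[0,0,0],[0,0,0],[0,0,0],[0,0,0]],"fingers":[-1,-1,-1,-1,-1,-1]}'
python3 - <<'E'
from rig import telemetry, optics
from h import *
s=telemetry.get_state(); print(s["position"].round(4),s["contact_force"].round(2))
for n in ["scene","wrist"]:
    d=optics.get_image(n); cv2.imwrite(f"pics/{n}2.png",d["img"])
    if n=="scene": a=cv2.resize(d["img"][130:330,200:390],(570,600)); cv2.imwrite("pics/m2.png",a)
E
```

```text
clock: 2.95
position: [0.5118, -0.0338, 0.1543]
ee_rot: [0.0, 0.968, -0.249, -0.003]
contact_force: [-0.3, 0.6, 0.6]
width: 0.0003
clock: 3.55
position: [0.5144, -0.033, 0.1089]
ee_rot: [0.0, 0.969, -0.249, 0.001]
contact_force: [-0.0, 0.6, -0.5]
width: 0.0002
[ 0.5144 -0.033   0.1089] [-0.01  0.61 -0.46]
```

View pics/m2.png

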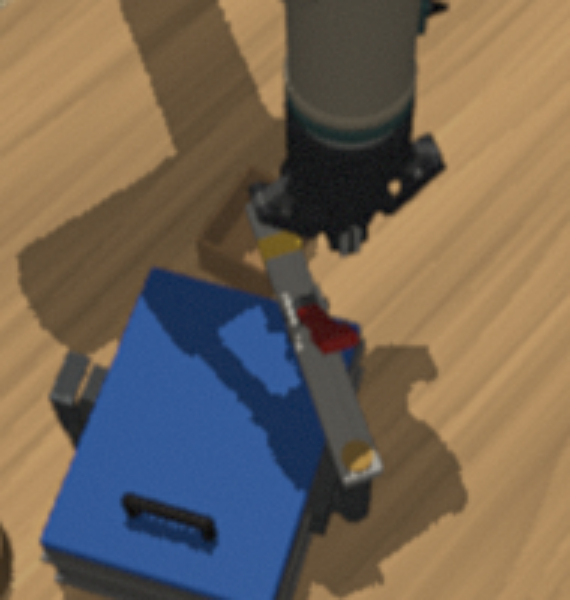

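View pics/wrist2.png

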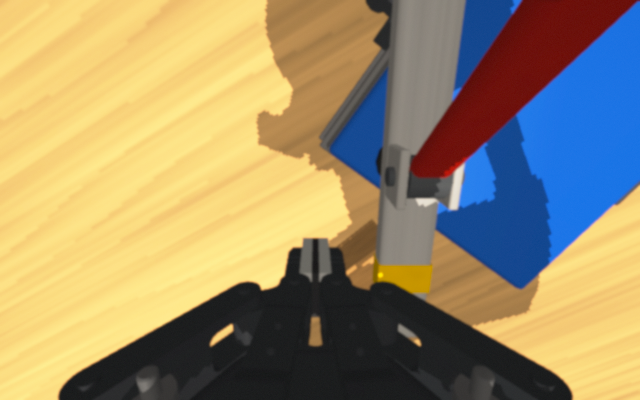

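```bash
python3 - <<'E'
import numpy as np
piv=np.array([.6236,-.1441]); c0=np.array([.5144,-.033])
for th in [151.3,156,161,166,171,176,181,186,191,196,201,205.5]:
    a=np.radians(th); r=np.array([np.cos(a),np.sin(a)]); t=np.array([-r[1],r[0]])
    for d in [.022]:
        p=piv+.15*r-d*t
        print(th,p.round(4),"units",((p-c0)/.15).round(3),"twist",round((th-151.3)/360,4))
E
```

```text
151.3 [ 0.5026 -0.0528] units [-0.079 -0.132] twist 0.0
156 [ 0.4955 -0.063 ] units [-0.126 -0.2  ] twist 0.0131
161 [ 0.4889 -0.0745] units [-0.17  -0.276] twist 0.0269
166 [ 0.4834 -0.0865] units [-0.207 -0.356] twist 0.0408
171 [ 0.4789 -0.0989] units [-0.237 -0.439] twist 0.0547
176 [ 0.4755 -0.1117] units [-0.259 -0.525] twist 0.0686
181 [ 0.4732 -0.1247] units [-0.274 -0.611] twist 0.0825
186 [ 0.4721 -0.1379] units [-0.282 -0.699] twist 0.0964
191 [ 0.4722 -0.1511] units [-0.282 -0.788] twist 0.1103
196 [ 0.4733 -0.1643] units [-0.274 -0.875] twist 0.1242
201 [ 0.4757 -0.1773] units [-0.258 -0.962] twist 0.1381
205.5 [ 0.4787 -0.1888] units [-0.238 -1.039] twist 0.1506
```

Sweep to about 196° first, at roughly 0.1 m/s.

```bash
python3 -m creep '{"slide":[[-0.04,-0.066,0],[-0.079,-0.132,0],[-0.1,-0.166,0],[-0.126,-0.2,0],[-0.148,-0.238,0],[-0.17,-0.276,0],[-0.19,-0.316,0],[-0.207,-0.356,0],[-0.222,-0.398,0],[-0.237,-0.439,0],[-0.248,-0.482,0],[-0.259,-0.525,0],[-0.267,-0.568,0],[-0.274,-0.611,0],[-0.282,-0.699,0],[-0.282,-0.788,0],[-0.274,-0.875,0],[-0.274,-0.875,0]],"twist":[[0,0,0],[0,0,0],[0,0,0.0065],[0,0,0.013],[0,0,0.02],[0,0,0.027],[0,0,0.034],[0,0,0.041],[0,0,0.048],[0,0,0.055],[0,0,0.062],[0,0,0.0686],[0,0,0.0755],[0,0,0.0825],[0,0,0.0964],[0,0,0.11],[0,0,0.124],[0,0,0.124]],"fingers":[-1,-1,-1,-1,-1,-1,-1,-1,-1,-1,-1,-1,-1,-1,-1,-1,-1,-1]}'
python3 - <<'E'
from rig import telemetry, optics
from h import *
s=telemetry.get_state(); print(s["position"].round(4),s["contact_force"].round(2))
piv=np.array([.6236,-.1441])
for n in ["scene","top","wrist"]:
    d=optics.get_image(n); cv2.imwrite(f"pics/{n}3.png",d["img"])
    W=cloud(d);m=masks(d)
    for k in ["yellow","red","blue"]:
        M=m[k]&(W[...,2]>.08)&(W[...,2]<.3)
        if M.sum()>5:
            c=np.median(W[M],0); v=c[:2]-piv; print(n,k,M.sum(),c.round(4),np.degrees(np.arctan2(v[1],v[0]))%360-115.5)
    if n=="scene": a=cv2.resize(d["img"][130:330,200:390],(570,600)); cv2.imwrite("pics/m3.png",a)
E
```

```text
clock: 5.45
position: [0.4726, -0.1659, 0.1086]
ee_rot: [0.001, 0.991, 0.137, 0.0]
contact_force: [-0.3, -0.6, 0.8]
width: 0.0001
[ 0.4726 -0.1659  0.1086] [-0.31 -0.57  0.8 ]
scene red 124 [ 0.5852 -0.1596  0.2203] 86.45923028967485
scene blue 5448 [ 0.5436 -0.2142  0.0976] 105.75402357546949
top blue 1221 [ 0.5166 -0.1191  0.0968] 51.36419310765993
wrist yellow 1265 [ 0.4797 -0.1927  0.126 ] 83.17134404240537
wrist red 11482 [ 0.5565 -0.1642  0.1855] 81.16230196233815
wrist blue 67100 [ 0.5387 -0.1579  0.0978] 73.72789916166545
```

View pics/m3.png

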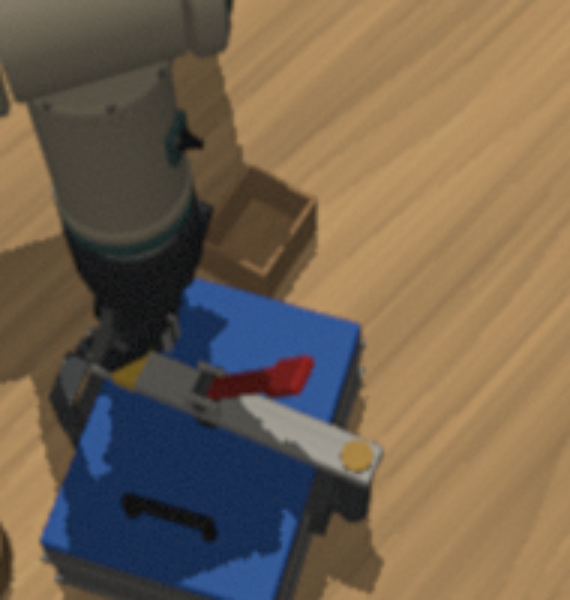

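View pics/wrist3.png

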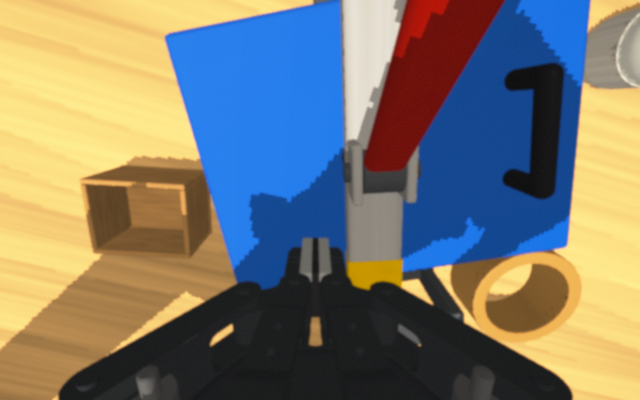

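```bash
python3 -m creep '{"slide":[[0.004,-0.03,0],[0.01,-0.06,0],[0.016,-0.09,0],[0.022,-0.11,0],[0.022,-0.11,0]],"twist":[[0,0,0.005],[0,0,0.01],[0,0,0.014],[0,0,0.018],[0,0,0.018]],"fingers":[-1,-1,-1,-1,-1]}'
python3 -m creep '{"slide":[[0.004,-0.015,0],[0.007,-0.025,0],[0.011,-0.035,0],[0.011,-0.035,0],[0.011,-0.035,0]],"twist":[[0,0,0.003],[0,0,0.006],[0,0,0.0084],[0,0,0.0084],[0,0,0.0084]],"fingers":[-1,-1,-1,-1,-1]}'

```

```text
clock: 6.1
position: [0.4756, -0.1802, 0.1082]
ee_rot: [-0.0, 0.981, 0.193, -0.0]
contact_force: [-0.7, 0.4, 0.0]
width: 0.0001
clock: 6.6
position: [0.4768, -0.1846, 0.1081]
ee_rot: [-0.001, 0.976, 0.219, -0.001]
contact_force: [-3.9, 3.7, 2.7]
width: 0.0002
```

```bash
python3 -m creep '{"slide":[[0.004,-0.009,0],[0.009,-0.018,0],[0.009,-0.018,0],[0.009,-0.018,0]],"twist":[[0,0,0],[0,0,0],[0,0,0],[0,0,0]],"fingers":[-1,-1,-1,-1]}'
python3 - <<'E'
from rig import telemetry, optics
from h import *
s=telemetry.get_state(); print(s["position"].round(4),s["contact_force"].round(2))
d=optics.get_image("wrist"); cv2.imwrite("pics/wrist4.png",d["img"])
E
```

```text
clock: 7.0
position: [0.4768, -0.1848, 0.1081]
ee_rot: [-0.004, 0.976, 0.219, -0.001]
contact_force: [-5.2, 10.7, 6.5]
width: -0.0001
[ 0.4768 -0.1848  0.1081] [-5.19 10.66  6.48]
```

View pics/wrist4.png

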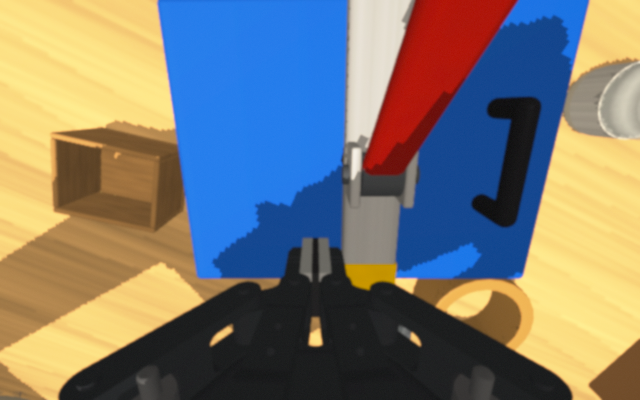

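```bash
python3 -m creep '{"slide":[[-0.03,0.06,0],[-0.06,0.14,0],[-0.06,0.14,0.1],[-0.06,0.14,0.3],[-0.06,0.14,0.6],[-0.06,0.14,0.9],[-0.06,0.14,1],[-0.06,0.14,1]],"twist":[[0,0,0],[0,0,0],[0,0,0],[0,0,0],[0,0,0],[0,0,0],[0,0,0],[0,0,0]],"fingers":[-1,-1,-1,-1,-1,-1,-1,-1]}'
python3 - <<'E'
from rig import telemetry, optics
from h import *
s=telemetry.get_state(); print(s["position"].round(4),s["contact_force"].round(2))
piv=np.array([.6236,-.1441])
for n in ["scene","wrist"]:
    d=optics.get_image(n); cv2.imwrite(f"pics/{n}5.png",d["img"])
    W=cloud(d);m=masks(d)
    for k in ["yellow","red","blue"]:
        M=m[k]&(W[...,2]>.08)&(W[...,2]<.3)
        if M.sum()>5:
            c=np.median(W[M],0); v=c[:2]-piv; print(n,k,M.sum(),c.round(4),np.degrees(np.arctan2(v[1],v[0]))%360-115.5)
    if n=="scene": a=cv2.resize(d["img"][130:330,200:390],(570,600)); cv2.imwrite("pics/m5.png",a)
E
```

```text
clock: 7.85
position: [0.4721, -0.1683, 0.2616]
ee_rot: [0.003, 0.976, 0.219, 0.003]
contact_force: [0.5, -0.2, 0.6]
width: 0.0003
[ 0.4721 -0.1683  0.2616] [ 0.5  -0.16  0.61]
scene yellow 84 [ 0.4847 -0.2127  0.1261] 90.79398949431729
scene red 211 [ 0.5802 -0.1695  0.2102] 94.81057139351202
scene blue 5737 [ 0.537  -0.208   0.0976] 100.94198475452552
wrist yellow 777 [ 0.6176 -0.1506  0.1276] 111.55352344395453
wrist red 2865 [ 0.5788 -0.1661  0.2092] 90.65407743030855
wrist blue 21259 [ 0.5358 -0.1704  0.0978] 81.17206834592594
```

View pics/m5.png

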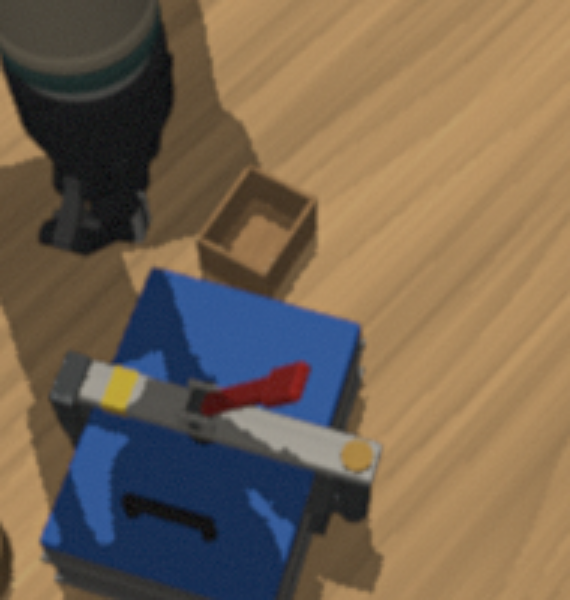

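View pics/wrist5.png

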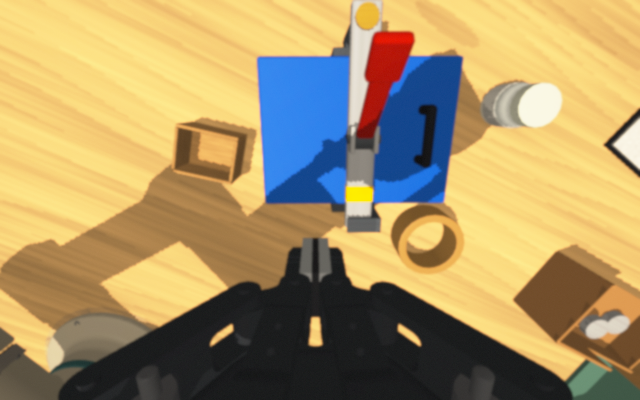

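```bash
python3 -m creep '{"slide":[[0.2,-0.015,0],[0.4,-0.03,0],[0.55,-0.042,0],[0.58,-0.044,0],[0.58,-0.044,0],[0.58,-0.044,0]],"twist":[[0,0,0],[0,0,0],[0,0,0],[0,0,0],[0,0,0],[0,0,0]],"fingers":[-1,-1,-1,-1,-1,-1]}'
python3 - <<'E'
from rig import telemetry, optics
from h import *
s0=telemetry.get_state()["position"]; print(s0.round(4))
piv=np.array([.6236,-.1441]); s=np.array([-.9026,-.4305])
for a in [1.05,1,.9,.8,.7,.6,.5,.4,.3,.2,.1,0,-.04]:
    r=.1-.09*np.cos(a)+.005*np.sin(a)+.008; z=.135+.09*np.sin(a)+.005*np.cos(a)
    p=np.r_[piv+r*s,z]; print(a,p.round(4),((p-s0)/.15).round(3))
d=optics.get_image("wrist"); cv2.imwrite("pics/wrist6.png",d["img"])
E
```

```text
clock: 8.55
position: [0.5557, -0.1737, 0.2571]
ee_rot: [-0.001, 0.976, 0.219, -0.001]
contact_force: [0.2, 0.7, -0.1]
width: 0.0002
[ 0.5557 -0.1737  0.2571]
1.05 [ 0.5626 -0.1732  0.2156] [ 0.046  0.003 -0.277]
1 [ 0.5662 -0.1715  0.2134] [ 0.07   0.015 -0.291]
0.9 [ 0.5731 -0.1682  0.2086] [ 0.116  0.036 -0.323]
0.8 [ 0.5795 -0.1651  0.203 ] [ 0.159  0.057 -0.36 ]
0.7 [ 0.5853 -0.1623  0.1968] [ 0.198  0.075 -0.402]
0.6 [ 0.5906 -0.1598  0.1899] [ 0.233  0.092 -0.448]
0.5 [ 0.5952 -0.1576  0.1825] [ 0.264  0.107 -0.497]
0.4 [ 0.5992 -0.1557  0.1747] [ 0.29   0.119 -0.55 ]
0.3 [ 0.6024 -0.1542  0.1664] [ 0.311  0.13  -0.605]
0.2 [ 0.6048 -0.153   0.1578] [ 0.328  0.137 -0.662]
0.1 [ 0.6065 -0.1523  0.149 ] [ 0.339  0.143 -0.721]
0 [ 0.6074 -0.1518  0.14  ] [ 0.344  0.145 -0.781]
-0.04 [ 0.6075 -0.1518  0.1364] [ 0.345  0.146 -0.805]
```

View pics/wrist6.png

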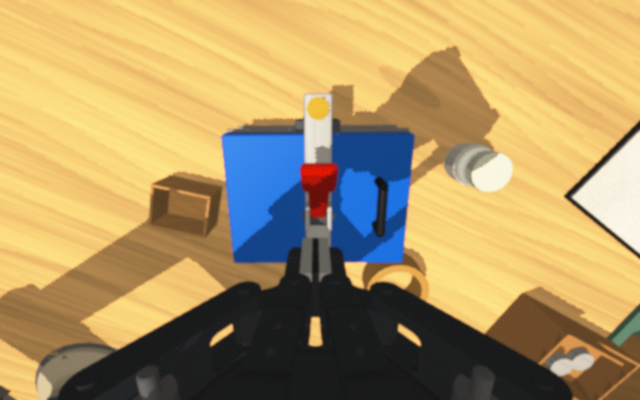

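```bash
python3 -m creep '{"slide":[[0,0,-0.1],[0,0,-0.2],[0.02,0,-0.26],[0.046,0.003,-0.277],[0.07,0.015,-0.291],[0.093,0.025,-0.307],[0.116,0.036,-0.323],[0.137,0.046,-0.341],[0.159,0.057,-0.36],[0.178,0.066,-0.381],[0.198,0.075,-0.402],[0.198,0.075,-0.402]],"twist":[[0,0,0],[0,0,0],[0,0,0],[0,0,0],[0,0,0],[0,0,0],[0,0,0],[0,0,0],[0,0,0],[0,0,0],[0,0,0],[0,0,0]],"fingers":[-1,-1,-1,-1,-1,-1,-1,-1,-1,-1,-1,-1]}'
python3 - <<'E'
from rig import telemetry, optics
from h import *
s0=telemetry.get_state()["position"]; print(s0.round(4))
for n in ["wrist","scene"]:
    d=optics.get_image(n); cv2.imwrite(f"pics/{n}7.png",d["img"])
    if n=="scene": a=cv2.resize(d["img"][130:330,200:390],(570,600)); cv2.imwrite("pics/m7.png",a)
E
```

```text
clock: 9.8
position: [0.5873, -0.1625, 0.1975]
ee_rot: [-0.0, 0.976, 0.219, 0.0]
contact_force: [-0.6, 0.2, -1.0]
width: -0.0002
[ 0.5873 -0.1625  0.1975]
```

View pics/wrist7.png

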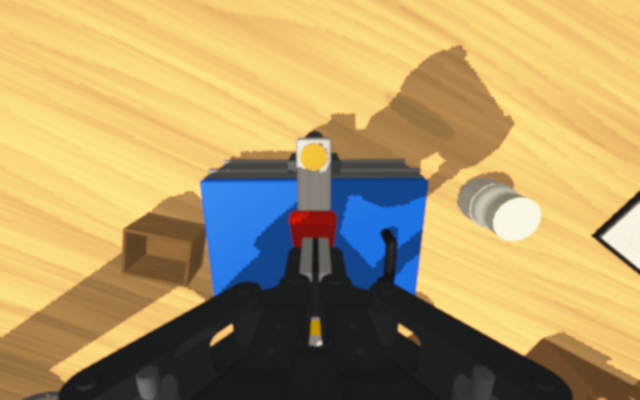

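View pics/m7.png

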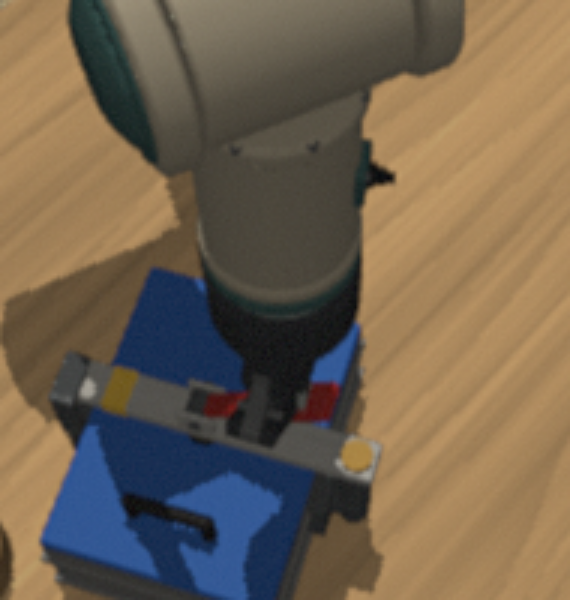

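```bash
python3 -m creep '{"slide":[[0.018,0.008,-0.023],[0.035,0.017,-0.046],[0.051,0.024,-0.07],[0.066,0.032,-0.095],[0.08,0.038,-0.121],[0.092,0.044,-0.148],[0.103,0.05,-0.175],[0.113,0.055,-0.203],[0.122,0.058,-0.231],[0.13,0.062,-0.26],[0.136,0.065,-0.29],[0.141,0.068,-0.319],[0.141,0.068,-0.319]],"twist":[[0,0,0],[0,0,0],[0,0,0],[0,0,0],[0,0,0],[0,0,0],[0,0,0],[0,0,0],[0,0,0],[0,0,0],[0,0,0],[0,0,0],[0,0,0]],"fingers":[-1,-1,-1,-1,-1,-1,-1,-1,-1,-1,-1,-1,-1]}'
python3 -m creep '{"slide":[[0.002,0.001,-0.02],[0.004,0.002,-0.04],[0.005,0.002,-0.055],[0.005,0.002,-0.065],[0.005,0.002,-0.065],[0.005,0.002,-0.065]],"twist":[[0,0,0],[0,0,0],[0,0,0],[0,0,0],[0,0,0],[0,0,0]],"fingers":[-1,-1,-1,-1,-1,-1]}'

```

```text
clock: 11.2
position: [0.6084, -0.1526, 0.1495]
ee_rot: [0.0, 0.976, 0.219, 0.0]
contact_force: [-0.8, 0.6, 0.0]
width: 0.0001
clock: 11.8
position: [0.6096, -0.1523, 0.1406]
ee_rot: [0.0, 0.976, 0.219, 0.001]
contact_force: [2.1, 1.0, 3.1]
width: -0.0001
```

```bash
python3 -m creep '{"slide":[[0,0,-0.01],[0,0,-0.02],[0,0,-0.02],[0,0,-0.02]],"twist":[[0,0,0],[0,0,0],[0,0,0],[0,0,0]],"fingers":[-1,-1,-1,-1]}'
python3 - <<'E'
from rig import optics
import cv2
d=optics.get_image("wrist"); cv2.imwrite("pics/wrist8.png",d["img"])
E
```

```text
clock: 12.2
position: [0.6097, -0.1524, 0.1394]
ee_rot: [0.001, 0.976, 0.219, 0.001]
contact_force: [-0.4, 2.2, 10.7]
width: 0.0001
```

View pics/wrist8.png

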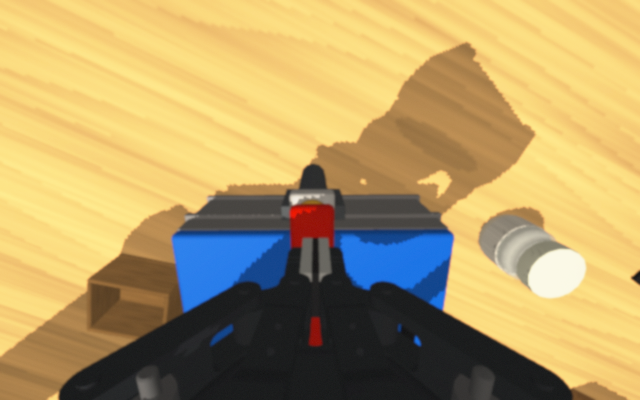

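Force is climbing at the expected stop height; press a little more to confirm it no longer moves.

```bash
python3 -m creep '{"slide":[[0,0,-0.01],[0,0,-0.02],[0,0,-0.02],[0,0,-0.02],[0,0,-0.02]],"twist":[[0,0,0],[0,0,0],[0,0,0],[0,0,0],[0,0,0]],"fingers":[-1,-1,-1,-1,-1]}'
python3 -m creep '{"slide":[[0,0,-0.007],[0,0,-0.014],[0,0,-0.014],[0,0,-0.014],[0,0,-0.014]],"twist":[[0,0,0],[0,0,0],[0,0,0],[0,0,0],[0,0,0]],"fingers":[-1,-1,-1,-1,-1]}'

```

```text
clock: 12.75
position: [0.6097, -0.1524, 0.1391]
ee_rot: [0.001, 0.976, 0.219, 0.002]
contact_force: [-3.7, 2.8, 23.0]
width: 0.0002
clock: 13.25
position: [0.6098, -0.1524, 0.1389]
ee_rot: [0.002, 0.976, 0.219, 0.003]
contact_force: [-6.7, 3.2, 32.2]
width: -0.0002
```

```bash
python3 -m creep '{"slide":[[0,0,0.06],[0,0,0.15],[0,0,0.35],[0,0,0.6],[0,0,0.85],[0,0,1],[0,0,1]],"twist":[[0,0,0],[0,0,0],[0,0,0],[0,0,0],[0,0,0],[0,0,0],[0,0,0]],"fingers":[-1,-1,-1,-1,-1,-1,-1]}'
python3 -m creep '{"slide":[[-0.15,0.15,0.1],[-0.4,0.4,0.2],[-0.65,0.65,0.2],[-0.9,0.9,0.2],[-1,1,0.2],[-1,1,0.2],[-1,1,0.2]],"twist":[[0,0,0],[0,0,0],[0,0,0],[0,0,0],[0,0,0],[0,0,0],[0,0,0]],"fingers":[-1,-1,-1,-1,-1,-1,-1]}'
python3 -m creep '{"slide":[[-0.1,0.15,0],[-0.25,0.4,0],[-0.4,0.65,0],[-0.55,0.9,0],[-0.6,1,0],[-0.6,1,0],[-0.6,1,0]],"twist":[[0,0,0],[0,0,0],[0,0,0],[0,0,0],[0,0,0],[0,0,0],[0,0,0]],"fingers":[-1,-1,-1,-1,-1,-1,-1]}'
python3 - <<'E'
from rig import telemetry, optics
from h import *
s=telemetry.get_state(); print(s["position"].round(4),s["contact_force"].round(2),s["qd"].round(3))
piv=np.array([.6236,-.1441]); sd=np.array([-.9026,-.4305])
for n in ["scene","top"]:
    d=optics.get_image(n); cv2.imwrite(f"pics/{n}9.png",d["img"])
    W=cloud(d);m=masks(d)
    for k in ["yellow","red","blue"]:
        M=m[k]&(W[...,2]>.08)&(W[...,2]<.3); p=W[M]
        if len(p)>5:
            c=np.median(p,0); v=c[:2]-piv; print(n,k,len(p),c.round(4),(np.degrees(np.arctan2(v[1],v[0]))%360-115.5).round(2))
        if k=="red":
            r=(p[:,:2]-piv)@sd; print("lever slope",np.polyfit(r,p[:,2],1).round(3),np.percentile(p[:,2],[5,95]).round(4))
        if k=="blue": q=p[(p[:,2]<.103)&(p[:,2]>.09)];print(cv2.minAreaRect((q[:,:2]*1000).astype(np.float32)))
    K=((W[...,2]>.035)&(W[...,2]<.082)&(W[...,0]>.25)&(W[...,0]<.75)&(W[...,1]>-.45)&(W[...,1]<.1)).astype(np.uint8)
    nn,L,st,ce=cv2.connectedComponentsWithStats(K)
    for i in range(1,nn):
        if st[i,4]>150: q=W[L==i]; print(ce[i].round(),st[i,4],q.min(0).round(3),q.max(0).round(3))
    a=d["img"][170:350,140:350] if n=="scene" else d["img"][120:280,300:530]
    cv2.imwrite(f"pics/{n}9z.png",cv2.resize(a,None,fx=3.3,fy=3.3,interpolation=cv2.INTER_CUBIC))
E
```

```text
clock: 13.95
position: [0.6101, -0.1531, 0.2858]
ee_rot: [0.002, 0.976, 0.219, 0.002]
contact_force: [-0.1, 0.2, 0.0]
width: 0.0002
clock: 14.65
position: [0.458, -0.0021, 0.3112]
ee_rot: [0.0, 0.976, 0.22, -0.001]
contact_force: [0.7, -0.5, 0.0]
width: -0.0
clock: 15.35
position: [0.3697, 0.1471, 0.3116]
ee_rot: [0.001, 0.976, 0.219, -0.001]
contact_force: [-0.2, 0.5, -0.4]
width: -0.0
[0.3697 0.1471 0.3116] [-0.17  0.46 -0.4 ] [-0.022 -0.002 -0.003  0.002  0.004  0.002]
scene yellow 84 [ 0.4842 -0.2125  0.1255] 90.64
scene red 458 [ 0.5975 -0.1593  0.1397] 94.66
lever slope [-0.005  0.14 ] [0.1372 0.1418]
scene blue 6106 [ 0.5396 -0.204   0.0976] 100.01
((533.90869140625, -187.9269256591797), (149.64453125, 198.96685791015625), 25.530370712280273)
[285. 204.] 420 [ 0.396 -0.081  0.035] [0.469 0.005 0.055]
[276. 317.] 747 [ 0.507 -0.312  0.035] [ 0.647 -0.139  0.082]
[177. 314.] 848 [ 0.399 -0.4    0.035] [ 0.49  -0.312  0.051]
[249. 386.] 713 [ 0.622 -0.38   0.035] [ 0.671 -0.329  0.08 ]
top yellow 105 [ 0.4834 -0.2098  0.125 ] 89.62
top red 419 [ 0.5938 -0.1582  0.1389] 89.82
lever slope [-0.006  0.139] [0.1358 0.1417]
top blue 5899 [ 0.5282 -0.1763  0.0968] 83.17
((532.3666381835938, -186.14096069335938), (149.37037658691406, 198.03431701660156), 25.2917537689209)
[483. 144.] 583 [ 0.617 -0.377  0.035] [ 0.667 -0.329  0.081]
[379. 226.] 325 [ 0.419 -0.226  0.036] [ 0.559 -0.063  0.082]
[489. 239.] 721 [ 0.399 -0.401  0.035] [ 0.489 -0.311  0.05 ]
[336. 247.] 291 [ 0.394 -0.08   0.035] [0.468 0.004 0.053]
```

View pics/scene9z.png

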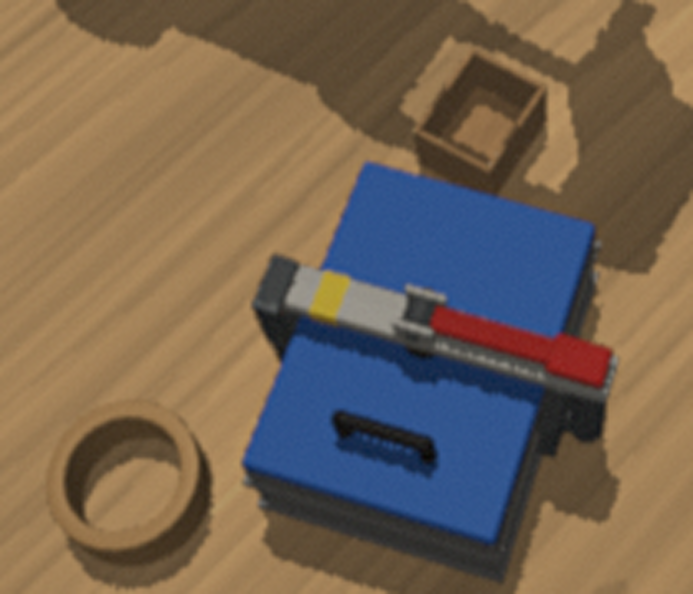

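View pics/top9z.png

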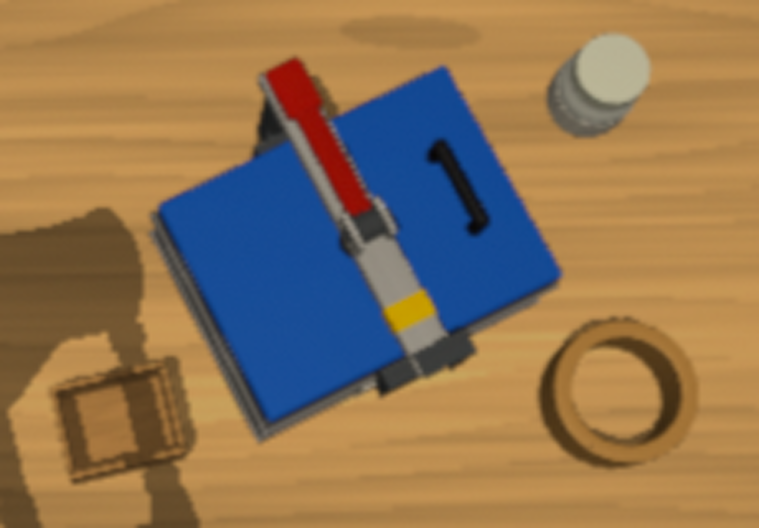

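The views show the strap seated in the keeper. The lever is level at z ≈ 0.139–0.140 m, and the lid and loose items are where they started. Handing in.

```bash
python3 -c "
from rig import order; print(order.sign_off())"
```

```text
the job is handed in; nothing more can be done
None
```

The clamp is closed and the job was handed in at about 15.5 s, with the arm well clear of everything.

- **Strap:** I pushed it with shut fingers near its yellow band, from about 0.63 rad to its stop. At the stop the force rose to about 13 N with no further movement. Afterwards the cameras put it at 89.6° (top) and 90.6° (scene), with its end in the keeper.
- **Lever:** I then pushed it down along its arc until it stopped, with the push reaching about 33 N. Afterwards its top face was level at about 139–140 mm above the bench, against the expected 140 mm.
- **Lid and loose items:** The lid's position agrees with the start to within 1 mm and 0.2°. The carton, tape roll and jar also match their starting positions within measuring noise.
- **Disagreements:** The two cameras differ by 1–2 mm on positions, which is within their calibration. The scene camera's bearing for the lever was 94.7° against 89.8° from the top camera. I put this down to the same offset seen at short range from the pivot.
- **Not seen directly:** The foot is hidden under the strap, so I judged that it presses on the lid from the lever being fully down.

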